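Square up the profile corner

TASK

An orange sample cup was left in the corner of the two aluminium profiles: clear it away by nesting it upright in its twin on the bench and let go of it. Then take the blue assembly square by its brace, lay it flat in the corner and press it in until both its legs bear flush along the two profiles, and finish while still gripping it and pressing it, firmly but without forcing, against both. Do not disturb the other items on the bench.

Things in the scene. Friction and masses are not known exactly. Their poses are not given: they have to be found in the camera images.
- fence: Fixed corner of two aluminium profiles on the bench, each 40 mm wide and high, 190 mm long from the inner corner, at right angles, with a black cube outside the corner. Origin: inner corner at bench height. +x points level into the corner along its bisector (open side towards -x); inner faces run from the origin at +135 deg (rail_left) and -135 deg (rail_right) from +x; z up.
- rail_left: The profile of the corner that runs along +135 deg from the corner's +x; same origin and axes as fence. Smooth, slick faces (friction about 0.25); the bench is rougher (about 0.6), so leaning down on the square makes it drag.
- rail_right: The profile of the corner that runs along -135 deg from the corner's +x; same origin and axes as fence. Smooth, slick faces (friction about 0.25); the bench is rougher (about 0.6), so leaning down on the square makes it drag.
- fence_corner (a point): The inner corner of the profiles, 10 mm above the bench.
- square: Loose blue square, 0.35-0.6 kg, flat on the bench: two legs at 90 deg, outer faces 150 mm, section 20x20 mm, tied by a diagonal brace 14 wide, 30 high, 166 long (black grip mid-way). Origin: under mid-brace. +x: bisector towards the outer corner, 99 mm ahead; brace along y (grip across x), 64 mm free ahead of it. When seated, +x equals that of fence and the outer corner lies at its origin.
- square_corner (a point): Outer corner of the square's legs, 10 mm above its underside (99 mm along +x from the square's origin).
- cup_a: Orange open plastic cup, 40 g, upright in the corner of the profiles (axis 85 to 130 mm from the inner corner). 60 mm high; tapers from 30 mm diameter at the foot to 52 mm at 42 mm height, then a straight collar 58 mm across, 16 mm high, up to the rim; wall 2.5 mm. Origin: centre of the underside, z up along its axis.
- cup_b: The twin of cup_a, same shape, standing upright on the bench in a row with a jar and a can, its place in that row varies. Mouth 53 mm inside. Fully nested, the upper cup's origin is about 18 mm above this one's. Origin: centre of the underside, z up.
- jar: White jar, 48 mm diameter, 70 mm high, bystander. Origin: centre of the underside.
- can: Steel can, 52 mm diameter, 80 mm high, bystander. Origin: centre of the underside.
- screwdriver: Screwdriver lying at the right side, bystander.
- wrench: Wrench lying at the left side, bystander.
- tape: Green roll of tape, 90 mm diameter, 20 mm high, near right, bystander.
- bracket: Small aluminium angle bracket, 40 mm, near left, bystander. Origin: under its foot plate.
Mind the look-alikes: they are no part of the job. What is shaped like the cup_a but green is not meant. Several things have the shape of the square; the one meant has the colours described above.

How it is judged:
By the outcome, as a careful person would: the job done as asked, in the order asked, and still so for the second after the job is handed in, while the arm keeps its last pose, push and grip.
It also fails if it takes over 67 s, if anything falls off the work surface, if the arm or the gripper's body presses on something with over 40 N, if the wrist force passes 120 N, or if a joint passes its speed limit or range.

ROBOT

A 6-joint arm with a two-finger parallel gripper is mounted at the origin on the work surface. World frame = base frame: x ahead of the robot, y to its left, z up, the work surface at z = 0. Lengths are in m, angles in rad, forces in N, time in s.
With the tool pointing down it reaches from about 0.35 to 0.85 m from the base axis. Payload 8.1 kg.
Tool frame: the origin (TCP) lies at the centre of the arm's flange, where the gripper is bolted on; the fingertips stand 186 mm ahead of it and the grasp point (between the pads) lies 167 mm ahead of it; z points along the fingers, y is the line along which they close (so a half turn about z gives the same grasp; the last joint's range is limited). The gripper opens to 93 mm and grips with 3 to 60 N. Pads are 15 mm wide; open, the fingers measure 128 mm over their backs; the gripper's body (75 mm by 188 mm) begins 65 mm behind the grasp point.
Start: joints at [-1.272, 0.13, 1.488, -0, 1.523, -0.085], TCP at [0.225, -0.556, 0.405] pointing down, gripper open.
Joint ranges: [-2.96, 2.96], [-0.89, 2.26], [0.02, 2.5], [-1.34, 4.48], [0, 2.73], [-2.66, 2.66]. Speed limits (rad/s): [2.39, 2.39, 2.79, 3.14, 3.14, 3.14].

INTERFACE

Orientations are given as a rotation vector (axis times angle).
In Python, from plant import robot gives the robot as it stands.
- The arm moves only by the tool apply_moves, never from a script. Its argument "series" is a list of rows, each a list of 2 entries, a list of its own where there are three numbers: the shift along the tool's x, y, z in mm, then the turn, a rotation vector about the tool's x, y, z in rad. A call has 1 to 12 rows; each row shifts and turns the commanded pose from where the row before left it, along the tool's axes as they then stand; what a row does not reach is not made up. A row lasts 1/12 s, in which the tool goes at most 41.7 mm and 7.16 degrees, less where a joint would pass 70% of its speed; a pose out of reach is approached as far as the arm can. A call is refused whole if a number of a shift passes 41.7 or a number of a turn 0.125, either way. A call with a gripper value outside its range is refused whole. "claw" is the opening, from 0 (shut) to 1 (fully open), set as the call begins (left out, the last holds). The fingers move at their own pace and stop on an object; "newtons" is the grip in N (left out, the last holds). Time passes only in rows, so rows that do not move let the fingers close. It gives the time, the measured TCP pose, the force, the opening and the grip force at its end, in the units of the state.
- robot.read_state(): the state, without advancing time (a new reading comes with each control period).
- robot.read_camera(name): name is "side" or "top"; returns (picture, depth): 384x512x3 uint8, blue, green, red; 384x512 float32, m along the optical axis (not along the pixel's ray), 0 where there is no reading.
- robot.calibration(name): a dict with "fx", "fy", "cx", "cy" (pixels), "extrinsics" (4x4, takes a point from world to camera coordinates). Camera axes: x right, y down, z forward; pixel columns grow to the right and rows downward; lengths in m; the calibration is good to about 2 mm. A picture is of the moment at which its call begins. calibration takes no time and is no camera call.
- robot.close_job(): hands the job in; it is judged then, once.
The state is a dict: "t": time; "q": joint angles; "dq": joint speeds; "joint_torque": joint torques, N m; "tool_pos": TCP position; "orientation": TCP orientation; "force": force on the tool from outside, world axes, zero at the start; "wrist_torque": the same for the moment, N m; "opening": finger opening in m; "gripper_force": force on a finger pad.
Only numpy, scipy, OpenCV 4.12 (cv2) and the standard library are available. Lean on these libraries where they do the work, as an engineer would, in place of code of your own. Each camera call takes 0.05 s, during which the arm holds its last target. There are 200 camera calls.

## Working session

There is one attempt and no reset: what is moved stays moved. The work goes in short steps, Python scripts to look and compute and a tool call to move; the robot and the scene stay as the last step left them, time stands still between calls to the robot, and variables do not carry over. Pictures are saved under pics/ and viewed, at most 10 in all, crops included, and the job is handed in when it is done.

Besides the shell and the picture viewer there is one more tool, called by a JSON object that holds its "method" and its "body", one argument or row to a line. apply_moves: Moves the arm, as the interface text tells. Its arguments: {"type":"object","properties":{"series":{"type":"array"},"claw":{"type":"number"},"newtons":{"type":"number"}},"required":["series"]}

```bash
mkdir -p pics; ls; python3 - <<'E'
from plant import robot
import cv2,numpy as np
for n in("top","side"):
    p,d=robot.read_camera(n); cv2.imwrite(f"pics/{n}0.png",p); np.savez(f"{n}0.npz",p=p,d=d)
    c=robot.calibration(n); print(n,c)
print(robot.read_state())
E
```

```text
pics
top {'fx': 370.0211329644625, 'fy': 370.0211329644625, 'cx': 256.8391396696748, 'cy': 193.1715517086092, 'extrinsics': array([[ 0.012162  , -0.99983833,  0.01324371, -0.03802644],
       [-0.99339335, -0.01359299, -0.11395126,  0.43873947],
       [ 0.11411286, -0.01177034, -0.99339806,  1.00549089],
       [ 0.        ,  0.        ,  0.        ,  1.        ]])}
side {'fx': 484.2943069191147, 'fy': 484.2943069191147, 'cx': 258.8502107261585, 'cy': 184.23533133946933, 'extrinsics': array([[-0.11510428, -0.99334382, -0.00436587,  0.02280434],
       [-0.61036147,  0.07419216, -0.78864086,  0.32331048],
       [ 0.78371544, -0.08811117, -0.61483862,  1.35042599],
       [ 0.        ,  0.        ,  0.        ,  1.        ]])}
{'t': 0.1, 'q': array([-1.27240074e+00,  1.31097512e-01,  1.48918487e+00,  3.49970414e-06,
        1.52303513e+00, -8.54224560e-02]), 'dq': array([-3.75361042e-04, -1.63305514e-03, -2.62101264e-03,  3.07764455e-04,
        1.12014926e-03,  8.90656167e-07]), 'joint_torque': array([ 3.21195866e-04, -5.61339498e+01, -4.93098485e+01,  7.70151266e-02,
        2.90071545e-02, -6.66325013e-05]), 'tool_pos': array([ 0.22462328, -0.55613456,  0.40377705]), 'orientation': array([-3.08223509e+00, -5.98878614e-01,  2.82355819e-04]), 'force': array([ 0.0805996 , -0.51504399,  0.71552196]), 'wrist_torque': array([-0.07398161, -0.02024089,  0.04436866]), 'gripper_force': 0.0, 'opening': 0.09305696612436543}
```

View pics/top0.png

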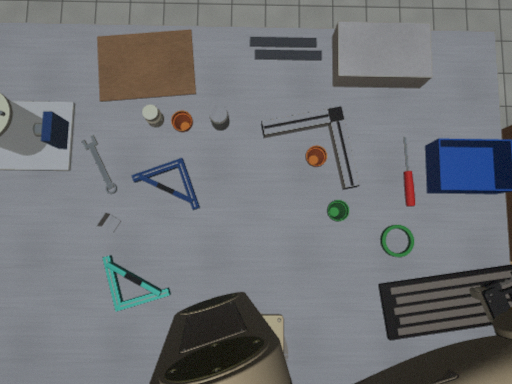

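View pics/side0.png

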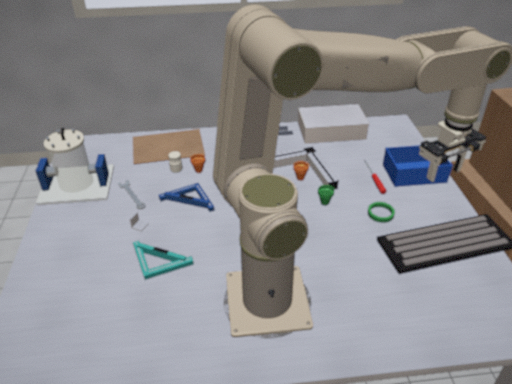

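Top view: two orange cups, cup_a at (316,156) inside the corner and its twin at (182,121) between jar (151,113) and can (220,118). The green cup at (338,210) is a decoy. There are two squares, blue at (170,183) and teal at (130,285). The blue one with the black grip fits. The corner's black cube is at (335,114).

```bash
cat > h.py <<'E'
import numpy as np,cv2
from scipy.optimize import minimize,least_squares
from scipy.spatial import cKDTree
from plant import robot
def cloud(n,d):
    c=robot.calibration(n); v,u=np.indices(d.shape)
    P=np.stack([(u-c["cx"])/c["fx"]*d,(v-c["cy"])/c["fy"]*d,d],-1)
    E=c["extrinsics"]; W=(P-E[:3,3])@E[:3,:3]; W[d<=0]=np.nan
    return W
def rect(x0,x1,y0,y1,s=.002):
    a,b=np.meshgrid(np.arange(x0,x1,s)+s/2,np.arange(y0,y1,s)+s/2); return np.c_[a.ravel(),b.ravel()]
def R(a): return np.array([[np.cos(a),-np.sin(a)],[np.sin(a),np.cos(a)]])
L1=rect(0,.15,0,.02); L2=rect(0,.02,.02,.15)
LEGS=np.r_[L1,L2]@R(np.radians(135)).T+[.099,0]    # square frame
BR=rect(-.007,.007,-.083,.083)
SQ=np.r_[LEGS,BR]
FE=np.r_[rect(0,.19,-.04,0),rect(-.04,0,0,.19)]@R(np.radians(135)).T  # fence frame, tops
def fit(M,D,p0):
    t=cKDTree(D)
    def f(p):
        m=M@R(p[2]).T+p[:2]
        return np.minimum(t.query(m)[0],.03).mean()+np.minimum(cKDTree(m).query(D)[0],.03).mean()
    r=minimize(f,p0,method="Nelder-Mead",options=dict(initial_simplex=np.array(p0)+np.array([[0,0,0],[.02,0,0],[0,.02,0],[0,0,.2]]),xatol=1e-5,fatol=1e-7))
    return r.x,r.fun
def circ(D):
    r=least_squares(lambda p:np.hypot(D[:,0]-p[0],D[:,1]-p[1])-p[2],[*D.mean(0),.028],loss="soft_l1",f_scale=.001)
    return r.x
E
python3 - <<'E'
from h import *
z=np.load("top0.npz");p,d=z["p"],z["d"];W=cloud("top",d)
hsv=cv2.cvtColor(p,cv2.COLOR_BGR2HSV);H,S,V=[hsv[...,i].astype(int) for i in range(3)]
Z=W[...,2]
def box(u0,u1,v0,v1):
    m=np.zeros(d.shape,bool);m[v0:v1,u0:u1]=1;return m
print("bench z",np.nanmedian(Z[230:250,200:300]),np.nanstd(Z[230:250,200:300]))
for n,b in dict(a=(298,334,138,174),b=(167,200,104,138),jar=(138,165,98,128),can=(208,233,104,134)).items():
    m=box(*b)&(Z>(.052 if n in"ab" else .06))
    D=W[m]; print(n,m.sum(),np.round(circ(D[:,:2])*1000,1),np.nanpercentile(D[:,2],[5,50,95]).round(4))
m=box(125,205,150,215)&(Z>.012)&(Z<.04); D=W[m]
mc=D[:,:2].mean(0)
x,f=fit(SQ,D[:,:2],[*mc,-.46]); print("sq",m.sum(),x,f,np.percentile(D[:,2],[5,50,95]))
m=box(255,362,100,195)&(Z>.03)&(Z<.047)&~box(298,332,138,174)
D=W[m]; 
c0=W[118,335,:2]; x,f=fit(FE,D[:,:2],[c0[0]-.03,c0[1]+.02,-.64]); print("fence",m.sum(),x,f,np.percentile(D[:,2],[5,50,95]))
o=cv2.resize(p[90:220,120:365],None,fx=3.2,fy=3.2,interpolation=cv2.INTER_CUBIC);cv2.imwrite("pics/crop1.png",o)
E
```

```text
bench z -0.00026879227604459464 0.0019118691779611164
a 86 [ 540.7 -191.7   27.4] [0.0527 0.0587 0.0613]
b 88 [633.1 178.9  27.4] [0.053  0.0582 0.0618]
jar 205 [651.8 263.   15.7] [0.0649 0.0687 0.0722]
can 291 [644.9  76.   18.6] [0.0661 0.0789 0.0821]
sq 992 [ 0.44816346  0.22296985 -0.42277691] 0.001886981477654939 [0.01629004 0.02069908 0.03142568]
fence 2191 [ 0.64196144 -0.23740851 -0.58615973] 0.003069560844355717 [0.0355087  0.03955922 0.04254384]
```

View pics/crop1.png

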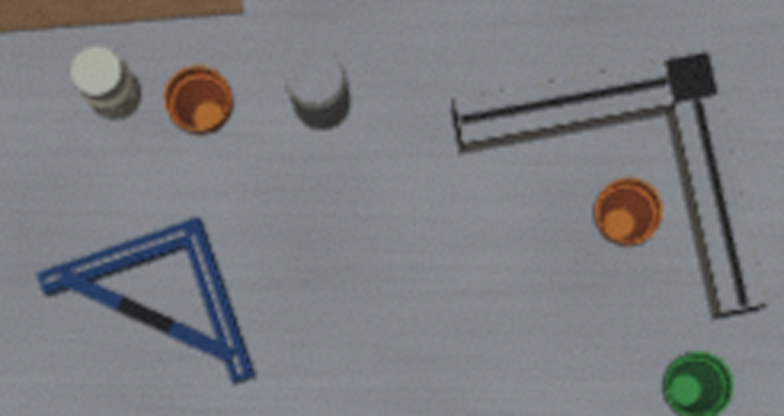

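The crop confirms cup_a inside the corner, the twin between jar and can, and the blue square with its black grip. The heights (cup rims about 60 mm, square about 20/30 mm, fence about 40 mm) and cup_a's 111 mm from the corner all agree with the description.

```bash
cat > go.py <<'E'
import sys,numpy as np
from scipy.linalg import logm,expm
from scipy.spatial.transform import Rotation as Q
from plant import robot
def plan(start,xyz,yaw,N):  # yaw: world angle (deg) of tool y; xyz mm of TCP
    T=np.eye(4);y=np.radians(yaw);ty=np.array([np.cos(y),np.sin(y),0]);tz=np.array([0,0,-1.])
    T[:3,:3]=np.c_[np.cross(ty,tz),ty,tz];T[:3,3]=xyz
    L=np.linalg.inv(start)@T; D=expm(logm(L).real/N)
    print("rows",N,"shift",D[:3,3].round(2),"turn",Q.from_matrix(D[:3,:3]).as_rotvec().round(4));return T
def now():
    s=robot.read_state();S=np.eye(4);S[:3,:3]=Q.from_rotvec(s["orientation"]).as_matrix();S[:3,3]=np.array(s["tool_pos"])*1000
    ty=S[:3,1];print("t",s["t"],"pos",S[:3,3].round(1),"yaw",np.degrees(np.arctan2(ty[1],ty[0])).round(1),"open",round(s["opening"],4),"gf",round(s["gripper_force"],1),"F",np.round(s["force"],1));return S
if __name__=="__main__":  # go.py x y z yaw N [x y z yaw N ...]
    S=now();a=list(map(float,sys.argv[1:]))
    for i in range(0,len(a),5): S=plan(S,a[i:i+3],a[i+3],int(a[i+4]))
E
python3 go.py 541 -192 310 0 24 541 -192 229.5 0 4
```

```text
t 0.1 pos [ 224.6 -556.1  403.8] yaw -68.0 open 0.0931 gf 0.0 F [ 0.1 -0.5  0.7]
rows 24 shift [21.22  2.07  3.91] turn [-0.0001 -0.     -0.0495]
rows 4 shift [ 0.    0.   20.12] turn [0. 0. 0.]
```

{"method": "apply_moves", "body": {
  "series": [
    [[21.2,2.1,3.9],[0,0,-0.0495]],
    [[21.2,2.1,3.9],[0,0,-0.0495]],
    [[21.2,2.1,3.9],[0,0,-0.0495]],
    [[21.2,2.1,3.9],[0,0,-0.0495]],
    [[21.2,2.1,3.9],[0,0,-0.0495]],
    [[21.2,2.1,3.9],[0,0,-0.0495]],
    [[21.2,2.1,3.9],[0,0,-0.0495]],
    [[21.2,2.1,3.9],[0,0,-0.0495]],
    [[21.2,2.1,3.9],[0,0,-0.0495]],
    [[21.2,2.1,3.9],[0,0,-0.0495]],
    [[21.2,2.1,3.9],[0,0,-0.0495]],
    [[21.2,2.1,3.9],[0,0,-0.0495]]
  ],
  "claw": 1
}}

```text
t: 1.1
tool_pos: [0.4391, -0.4222, 0.3571]
orientation: [-2.771, -1.478, 0.0]
force: [-0.0, 0.9, -0.1]
opening: 0.0928
gripper_force: 0.0
```

{"method": "apply_moves", "body": {
  "series": [
    [[21.2,2.1,3.9],[0,0,-0.0495]],
    [[21.2,2.1,3.9],[0,0,-0.0495]],
    [[21.2,2.1,3.9],[0,0,-0.0495]],
    [[21.2,2.1,3.9],[0,0,-0.0495]],
    [[21.2,2.1,3.9],[0,0,-0.0495]],
    [[21.2,2.1,3.9],[0,0,-0.0495]],
    [[21.2,2.1,3.9],[0,0,-0.0495]],
    [[21.2,2.1,3.9],[0,0,-0.0495]],
    [[21.2,2.1,3.9],[0,0,-0.0495]],
    [[21.2,2.1,3.9],[0,0,-0.0495]],
    [[21.2,2.1,3.9],[0,0,-0.0495]],
    [[21.2,2.1,3.9],[0,0,-0.0495]]
  ]
}}

```text
t: 2.1
tool_pos: [0.5411, -0.1919, 0.3104]
orientation: [-2.217, -2.225, 0.0]
force: [-0.7, -0.5, -0.2]
opening: 0.0926
gripper_force: 0.0
```

```bash
python3 go.py 541 -192 250 0 3 541 -192 229.5 0 2
```

```text
t 2.1 pos [ 541.1 -191.9  310.4] yaw 0.2 open 0.0926 gf 0.0 F [-0.7 -0.5 -0.2]
rows 3 shift [-0.04 -0.04 20.14] turn [-0.0002 -0.0001  0.0012]
rows 2 shift [ 0.    0.   10.25] turn [0. 0. 0.]
```

{"method": "apply_moves", "body": {
  "series": [
    [[0,0,20],[0,0,0]],
    [[0,0,20],[0,0,0]],
    [[0,0,20],[0,0,0]],
    [[0,0,14],[0,0,0]],
    [[0,0,7],[0,0,0]],
    [[0,0,0],[0,0,0]]
  ]
}}

```text
t: 2.6
tool_pos: [0.5401, -0.1925, 0.2277]
orientation: [-2.218, -2.22, 0.002]
force: [-0.7, -0.3, 0.7]
opening: 0.0932
gripper_force: 0.0
```

{"method": "apply_moves", "body": {
  "series": [
    [[0,0,0],[0,0,0]],
    [[0,0,0],[0,0,0]],
    [[0,0,0],[0,0,0]],
    [[0,0,0],[0,0,0]],
    [[0,0,0],[0,0,0]],
    [[0,0,0],[0,0,0]],
    [[0,0,0],[0,0,0]],
    [[0,0,0],[0,0,0]]
  ],
  "claw": 0.3,
  "newtons": 12
}}

```text
t: 3.27
tool_pos: [0.5413, -0.1931, 0.2307]
orientation: [2.22, 2.222, 0.001]
force: [0.6, 0.2, 3.8]
opening: 0.0579
gripper_force: 12.0
```

```bash
python3 go.py 541 -192 340 0 6 633 179 340 0 14 633 179 252 0 6
```

```text
t 3.2667 pos [ 541.3 -193.1  230.7] yaw 0.1 open 0.0579 gf 12.0 F [0.6 0.2 3.8]
rows 6 shift [  0.18  -0.05 -18.22] turn [0.0001 0.0001 0.0002]
rows 14 shift [26.5   6.57  0.  ] turn [0. 0. 0.]
rows 6 shift [ 0.    0.   14.67] turn [0. 0. 0.]
```

{"method": "apply_moves", "body": {
  "series": [
    [[0,0,-10],[0,0,0]],
    [[0,0,-20],[0,0,0]],
    [[0,0,-20],[0,0,0]],
    [[0,0,-20],[0,0,0]],
    [[0,0,-20],[0,0,0]],
    [[0,0,-20],[0,0,0]]
  ]
}}

```text
t: 3.77
tool_pos: [0.5409, -0.1929, 0.3416]
orientation: [-2.22, -2.222, 0.0]
force: [0.6, 0.1, -0.1]
opening: 0.0579
gripper_force: 12.0
```

{"method": "apply_moves", "body": {
  "series": [
    [[16.5,4,0],[0,0,0]],
    [[30,7.5,0],[0,0,0]],
    [[30,7.5,0],[0,0,0]],
    [[30,7.5,0],[0,0,0]],
    [[30,7.5,0],[0,0,0]],
    [[30,7.5,0],[0,0,0]],
    [[30,7.5,0],[0,0,0]],
    [[30,7.5,0],[0,0,0]],
    [[30,7.5,0],[0,0,0]],
    [[30,7.5,0],[0,0,0]],
    [[30,7.5,0],[0,0,0]],
    [[30,7.5,0],[0,0,0]]
  ]
}}

```text
t: 4.77
tool_pos: [0.6272, 0.1551, 0.3406]
orientation: [-2.22, -2.223, 0.0]
force: [0.7, -0.1, -0.3]
opening: 0.058
gripper_force: 12.0
```

```bash
python3 - <<'E'
from h import *
p,d=robot.read_camera("side");q,e=robot.read_camera("top")
np.savez("s1.npz",p=p,d=d,q=q,e=e)
a=cv2.resize(p[60:220,130:290],(400,400));b=cv2.resize(q[60:220,110:270],(400,400))
cv2.imwrite("pics/held.png",np.hstack([a,b]))
E
python3 go.py 633 179 260 0 6
```

```text
t 4.8667 pos [627.2 157.8 340.5] yaw 0.3 open 0.0584 gf 12.0 F [ 0.2 -0.3 -1.3]
rows 6 shift [ 3.52  0.97 13.42] turn [ 0.     -0.0003  0.0008]
```

View pics/held.png

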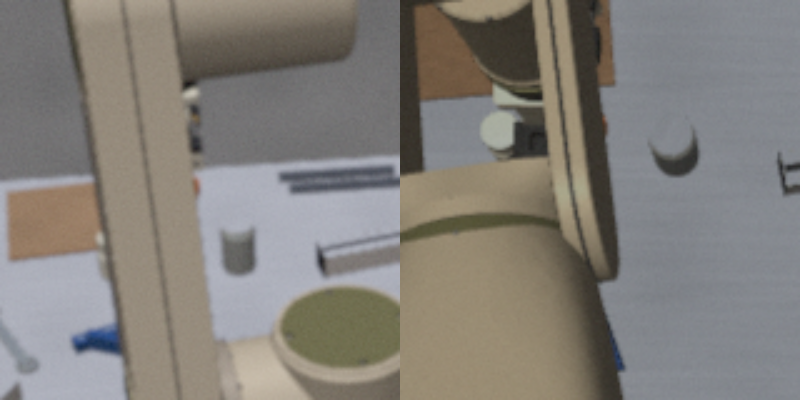

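The links hide the cup in both views, but the grip is sound (58 mm opening) and the nest tolerance is large. I'll move on.

{"method": "apply_moves", "body": {
  "series": [
    [[11,3,0],[0,0,0]],
    [[10,3,0],[0,0,0]],
    [[0,0,0],[0,0,0]],
    [[0,0,14],[0,0,0]],
    [[0,0,14],[0,0,0]],
    [[0,0,14],[0,0,0]],
    [[0,0,14],[0,0,0]],
    [[0,0,10],[0,0,0]],
    [[0,0,6],[0,0,0]],
    [[0,0,6],[0,0,0]],
    [[0,0,0],[0,0,0]]
  ]
}}

```text
t: 5.78
tool_pos: [0.6328, 0.1744, 0.2604]
orientation: [-2.22, -2.222, 0.003]
force: [-0.1, -0.0, -0.4]
opening: 0.0583
gripper_force: 12.0
```

```bash
python3 go.py 633 179 249.5 0 3
```

```text
t 5.7833 pos [632.8 174.4 260.4] yaw 0.1 open 0.0583 gf 12.0 F [-0.1 -0.  -0.4]
rows 3 shift [1.54 0.07 3.64] turn [-0.0007  0.0001  0.0003]
```

{"method": "apply_moves", "body": {
  "series": [
    [[2,0,0],[0,0,0]],
    [[2,0,2],[0,0,0]],
    [[0,0,3],[0,0,0]],
    [[0,0,3],[0,0,0]],
    [[0,0,2],[0,0,0]],
    [[0,0,0],[0,0,0]]
  ]
}}

```text
t: 6.28
tool_pos: [0.633, 0.1785, 0.2515]
orientation: [-2.22, -2.222, 0.001]
force: [0.6, 0.7, -0.9]
opening: 0.0583
gripper_force: 12.0
```

{"method": "apply_moves", "body": {
  "series": [
    [[0,0,1],[0,0,0]],
    [[0,0,1],[0,0,0]],
    [[0,0,0],[0,0,0]],
    [[0,0,0],[0,0,0]]
  ]
}}

```text
t: 6.62
tool_pos: [0.6333, 0.1785, 0.2503]
orientation: [2.22, 2.222, 0.0]
force: [0.3, 0.5, 0.3]
opening: 0.0582
gripper_force: 12.0
```

{"method": "apply_moves", "body": {
  "series": [
    [[0,0,1],[0,0,0]],
    [[0,0,1],[0,0,0]],
    [[0,0,0],[0,0,0]],
    [[0,0,0],[0,0,0]]
  ]
}}

```text
t: 6.95
tool_pos: [0.6338, 0.1786, 0.2492]
orientation: [2.219, 2.222, 0.003]
force: [0.9, -0.0, 4.5]
opening: 0.0582
gripper_force: 12.0
```

Contact at the expected height, so the cup is seated. I'll release it, rise, and go towards the square.

{"method": "apply_moves", "body": {
  "series": [
    [[0,0,0],[0,0,0]],
    [[0,0,0],[0,0,0]],
    [[0,0,0],[0,0,0]],
    [[0,0,0],[0,0,0]],
    [[0,0,0],[0,0,0]],
    [[0,0,-8],[0,0,0]],
    [[0,0,-20],[0,0,0]],
    [[0,0,-30],[0,0,0]],
    [[0,0,-30],[0,0,0]],
    [[0,0,-30],[0,0,0]],
    [[0,0,-30],[0,0,0]],
    [[0,0,0],[0,0,0]]
  ],
  "claw": 1
}}

```text
t: 7.95
tool_pos: [0.6344, 0.1789, 0.4055]
orientation: [2.216, 2.218, 0.015]
force: [0.9, -0.2, 1.2]
opening: 0.0929
gripper_force: 0.0
```

```bash
python3 go.py 448 -40 397 -24.2 11 448.2 223 397 -24.2 10
```

```text
t 7.95 pos [634.4 178.9 405.5] yaw 0.1 open 0.0929 gf 0.0 F [ 0.9 -0.2  1.2]
rows 11 shift [-22.93 -12.95   0.65] turn [ 0.001  -0.0004  0.0385]
rows 10 shift [ 24.   -10.76   0.  ] turn [ 0.  0. -0.]
```

{"method": "apply_moves", "body": {
  "series": [
    [[-22.9,-13,0.5],[0,0,0.0385]],
    [[-22.9,-13,0.5],[0,0,0.0385]],
    [[-22.9,-13,0.5],[0,0,0.0385]],
    [[-22.9,-13,0.5],[0,0,0.0385]],
    [[-22.9,-13,0.5],[0,0,0.0385]],
    [[-22.9,-13,0.5],[0,0,0.0385]],
    [[-22.9,-13,0.5],[0,0,0.0385]],
    [[-22.9,-13,0.5],[0,0,0.0385]],
    [[-22.9,-13,0.5],[0,0,0.0385]],
    [[-22.9,-13,0.5],[0,0,0.0385]],
    [[-22.9,-13,0.5],[0,0,0.0385]],
    [[0,0,0],[0,0,0]]
  ]
}}

```text
t: 8.95
tool_pos: [0.4439, -0.0417, 0.3908]
orientation: [2.641, 1.7, -0.002]
force: [-0.7, 0.1, -0.0]
opening: 0.0928
gripper_force: 0.0
```

```bash
cat > look.py <<'E'
from h import *
p,d=robot.read_camera("top");W=cloud("top",d);Z=W[...,2]
c=slice(95,145),slice(160,205)
m=Z[c]>.066; D=W[c][m]; print("nest rim",m.sum(),(circ(D[:,:2])*1000).round(1),np.percentile(D[:,2],[5,50,95]).round(4))
m=np.zeros(Z.shape,bool);m[150:215,125:205]=1;m&=(Z>.012)&(Z<.04)
D=W[m]; print("sq",m.sum(),fit(SQ,D[:,:2],[.448,.223,-.4228]),np.percentile(D[:,2],[1,50,99]).round(4))
cv2.imwrite("pics/nest.png",cv2.resize(p[80:230,110:300],None,fx=4,fy=4))
E
python3 look.py; python3 go.py 448 223 397 -24.2 10 448 223 230 -24.2 8 448 223 189 -24.2 3
```

```text
nest rim 114 [633.1 178.8  27.4] [0.0673 0.0764 0.0797]
sq 979 (array([ 0.44819233,  0.22260197, -0.42409848]), np.float64(0.001891879138036615)) [0.0135 0.0207 0.0329]
t 9.0 pos [445.2 -40.9 391.2] yaw -24.4 open 0.0929 gf 0.0 F [ 0.5  0.3 -0. ]
rows 10 shift [ 24.17 -10.59  -0.59] turn [ 0.0001  0.     -0.0003]
rows 8 shift [ 0.    0.   20.88] turn [ 0.  0. -0.]
rows 3 shift [ 0.    0.   13.67] turn [ 0.  0. -0.]
```

View pics/nest.png

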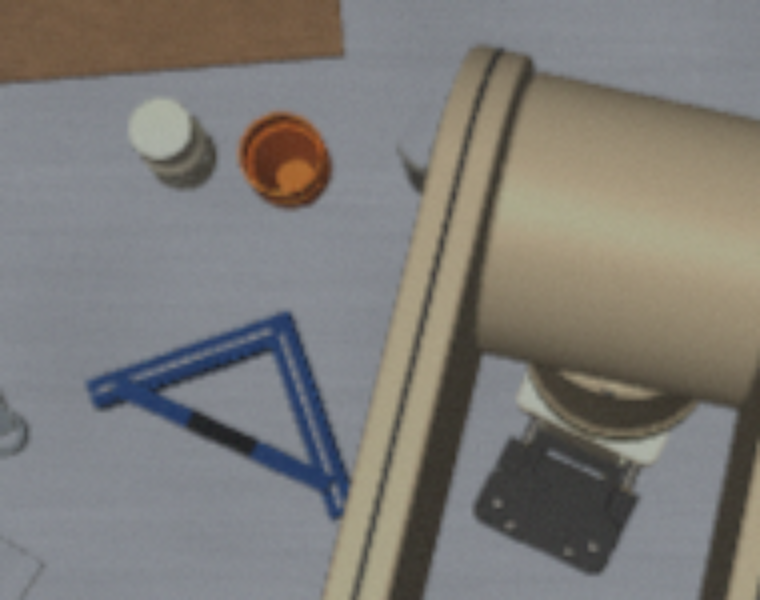

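The nested cup is upright with its rim at about 77 mm, as expected for an 18 mm offset, and it sits concentric with its twin at (285,160). The square hasn't moved.

{"method": "apply_moves", "body": {
  "series": [
    [[24.1,-10.6,0],[0,0,0]],
    [[24.1,-10.6,0],[0,0,0]],
    [[24.1,-10.6,0],[0,0,0]],
    [[24.1,-10.6,0],[0,0,0]],
    [[24.1,-10.6,0],[0,0,0]],
    [[24.1,-10.6,0],[0,0,0]],
    [[24.1,-10.6,0],[0,0,0]],
    [[24.1,-10.6,0],[0,0,0]],
    [[24.1,-10.6,0],[0,0,0]],
    [[24.1,-10.6,0],[0,0,0]],
    [[0,0,0],[0,0,0]],
    [[0,0,0],[0,0,0]]
  ],
  "claw": 0.5
}}

```text
t: 10.0
tool_pos: [0.4483, 0.2251, 0.3907]
orientation: [-2.635, -1.711, 0.0]
force: [-0.5, -0.8, 0.9]
opening: 0.0469
gripper_force: 0.0
```

```bash
python3 go.py 448.2 222.6 230 -24.3 8 448.2 222.6 190 -24.3 4
```

```text
t 10.0 pos [448.3 225.1 390.7] yaw -24.0 open 0.0469 gf 0.0 F [-0.5 -0.8  0.9]
rows 8 shift [-0.29  0.11 20.09] turn [-0.     -0.      0.0007]
rows 4 shift [-0.  0. 10.] turn [ 0.  0. -0.]
```

{"method": "apply_moves", "body": {
  "series": [
    [[-2,1,20],[0,0,0.005]],
    [[0,0,25],[0,0,0]],
    [[0,0,25],[0,0,0]],
    [[0,0,25],[0,0,0]],
    [[0,0,25],[0,0,0]],
    [[0,0,25],[0,0,0]],
    [[0,0,20],[0,0,0]],
    [[0,0,15],[0,0,0]],
    [[0,0,10],[0,0,0]],
    [[0,0,6],[0,0,0]],
    [[0,0,3],[0,0,0]],
    [[0,0,0],[0,0,0]]
  ]
}}

```text
t: 11.0
tool_pos: [0.4487, 0.221, 0.1917]
orientation: [2.642, 1.699, 0.0]
force: [0.2, -0.2, 0.1]
opening: 0.0464
gripper_force: 0.0
```

{"method": "apply_moves", "body": {
  "series": [
    [[0,0,0],[0,0,0]],
    [[0,0,0],[0,0,0]]
  ]
}}

```text
t: 11.17
tool_pos: [0.4491, 0.2214, 0.1928]
orientation: [2.642, 1.699, 0.003]
force: [-0.4, 0.2, -0.6]
opening: 0.0466
gripper_force: 0.0
```

{"method": "apply_moves", "body": {
  "series": [
    [[0,0,1],[0,0,0]],
    [[0,0,0],[0,0,0]],
    [[0,0,0],[0,0,0]],
    [[0,0,0],[0,0,0]],
    [[0,0,0],[0,0,0]],
    [[0,0,0],[0,0,0]],
    [[0,0,0],[0,0,0]],
    [[0,0,0],[0,0,0]],
    [[0,0,0],[0,0,0]],
    [[0,0,0],[0,0,0]]
  ],
  "claw": 0,
  "newtons": 50
}}

```text
t: 12.0
tool_pos: [0.4486, 0.2212, 0.1907]
orientation: [2.642, 1.7, 0.0]
force: [0.5, -0.9, 0.8]
opening: 0.0135
gripper_force: 50.0
```

{"method": "apply_moves", "body": {
  "series": [
    [[0,0,-5],[0,0,0]],
    [[0,0,-10],[0,0,0]],
    [[0,0,-15],[0,0,0]],
    [[0,0,-20],[0,0,0]],
    [[0,0,-20],[0,0,0]],
    [[0,0,-10],[0,0,0]],
    [[0,0,0],[0,0,0]],
    [[0,0,0],[0,0,0]]
  ]
}}

```text
t: 12.67
tool_pos: [0.4486, 0.2212, 0.2709]
orientation: [2.642, 1.7, 0.002]
force: [0.3, -0.4, -5.1]
opening: 0.0137
gripper_force: 50.0
```

```bash
python3 - <<'E'
from h import *
z=np.load("top0.npz");p,d=z["p"],z["d"];W=cloud("top",d);Z=W[...,2]
m=np.zeros(Z.shape,bool);m[100:195,255:362]=1
m[138:174,298:332]=0
m&=(Z>.03)&(Z<.05)
FC=np.r_[FE,rect(-.04,0,-.04,0)@R(np.radians(135)).T]
for M in(FE,FC): print(fit(M,W[m][:,:2],[.642,-.237,-.586]))
E
python3 go.py 517 -154 272 -33.6 16
```

```text
(array([ 0.6426542 , -0.23521035, -0.57368018]), np.float64(0.0030526822115073673))
(array([ 0.64156093, -0.23517352, -0.57648712]), np.float64(0.0018956609931328283))
t 12.6667 pos [448.6 221.2 270.9] yaw -24.5 open 0.0137 gf 50.0 F [ 0.3 -0.4 -5.1]
rows 16 shift [-18.52  15.05  -0.07] turn [ 0.     -0.0001  0.0099]
```

{"method": "apply_moves", "body": {
  "series": [
    [[-9,7,0],[0,0,0.005]],
    [[-18.5,15,0],[0,0,0.0098]],
    [[-18.5,15,0],[0,0,0.0098]],
    [[-18.5,15,0],[0,0,0.0098]],
    [[-18.5,15,0],[0,0,0.0098]],
    [[-18.5,15,0],[0,0,0.0098]],
    [[-18.5,15,0],[0,0,0.0098]],
    [[-18.5,15,0],[0,0,0.0098]],
    [[-18.5,15,0],[0,0,0.0098]],
    [[-18.5,15,0],[0,0,0.0098]],
    [[-18.5,15,0],[0,0,0.0098]],
    [[-18.5,15,0],[0,0,0.0098]]
  ]
}}

```text
t: 13.67
tool_pos: [0.5022, -0.0482, 0.2687]
orientation: [-2.733, -1.546, 0.004]
force: [-0.9, 0.9, -5.1]
opening: 0.0137
gripper_force: 50.0
```

```bash
python3 go.py 521 -157 271 -33 6 521 -157 195 -33 6
```

```text
t 13.6667 pos [502.2 -48.2 268.7] yaw -31.0 open 0.0137 gf 50.0 F [-0.9  0.9 -5.1]
rows 6 shift [-13.75  12.22  -0.4 ] turn [-0.0005  0.0002  0.0058]
rows 6 shift [ 0.   -0.   12.67] turn [ 0.  0. -0.]
```

{"method": "apply_moves", "body": {
  "series": [
    [[-14,12.5,0],[0,0,0.006]],
    [[-14,12.5,0],[0,0,0.006]],
    [[-14,12.5,0],[0,0,0.006]],
    [[-14,12.5,0],[0,0,0.006]],
    [[-14,12.5,0],[0,0,0.006]],
    [[-13,11,0],[0,0,0.006]],
    [[0,0,0],[0,0,0]],
    [[0,0,0],[0,0,0]]
  ]
}}

```text
t: 14.33
tool_pos: [0.5209, -0.1568, 0.2688]
orientation: [-2.761, -1.495, 0.003]
force: [0.6, 0.2, -4.5]
opening: 0.0132
gripper_force: 50.0
```

```bash
python3 - <<'E'
from h import *
p,d=robot.read_camera("top");s,e=robot.read_camera("side");np.savez("s2.npz",p=p,d=d,s=s,e=e)
cv2.imwrite("pics/stage.png",np.hstack([cv2.resize(p[90:220,240:370],(400,400)),cv2.resize(s[120:230,250:360],(400,400))]))
E
python3 go.py 521 -157 271 -33 2 521 -157 195 -33 6
```

```text
t 14.4333 pos [ 521.1 -155.6  269.2] yaw -33.0 open 0.0137 gf 50.0 F [-0.7  0.  -5.7]
rows 2 shift [-0.62  0.33 -0.88] turn [-0.0013  0.0001 -0.0003]
rows 6 shift [ 0.   -0.   12.67] turn [ 0.  0. -0.]
```

View pics/stage.png

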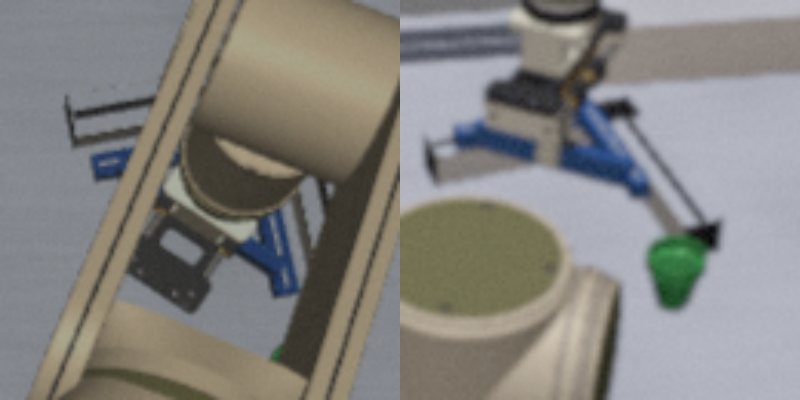

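The square is held level, parallel to the profiles and inside the corner. The green cup stands clear of it. I'll lower it now.

{"method": "apply_moves", "body": {
  "series": [
    [[0,0,10],[0,0,0]],
    [[0,0,15],[0,0,0]],
    [[0,0,15],[0,0,0]],
    [[0,0,15],[0,0,0]],
    [[0,0,10],[0,0,0]],
    [[0,0,6],[0,0,0]],
    [[0,0,3],[0,0,0]],
    [[0,0,0],[0,0,0]],
    [[0,0,0],[0,0,0]]
  ]
}}

```text
t: 15.18
tool_pos: [0.5222, -0.1558, 0.1971]
orientation: [2.76, 1.499, 0.001]
force: [-0.8, -0.1, -5.2]
opening: 0.0135
gripper_force: 50.0
```

{"method": "apply_moves", "body": {
  "series": [
    [[0,0,1],[0,0,0]],
    [[0,0,1],[0,0,0]],
    [[0,0,0],[0,0,0]],
    [[0,0,0],[0,0,0]]
  ]
}}

```text
t: 15.52
tool_pos: [0.522, -0.1559, 0.195]
orientation: [2.761, 1.498, 0.001]
force: [-0.0, 0.3, -4.6]
opening: 0.0137
gripper_force: 50.0
```

{"method": "apply_moves", "body": {
  "series": [
    [[0,0,1],[0,0,0]],
    [[0,0,1],[0,0,0]],
    [[0,0,0],[0,0,0]],
    [[0,0,0],[0,0,0]]
  ]
}}

```text
t: 15.85
tool_pos: [0.5218, -0.1558, 0.1925]
orientation: [-2.761, -1.498, 0.0]
force: [0.0, -0.2, -5.2]
opening: 0.0136
gripper_force: 50.0
```

{"method": "apply_moves", "body": {
  "series": [
    [[0,0,0.7],[0,0,0]],
    [[0,0,0],[0,0,0]],
    [[0,0,0],[0,0,0]]
  ]
}}

```text
t: 16.1
tool_pos: [0.5218, -0.1558, 0.1919]
orientation: [-2.761, -1.498, 0.0]
force: [0.0, -0.1, -5.3]
opening: 0.0135
gripper_force: 50.0
```

{"method": "apply_moves", "body": {
  "series": [
    [[0,0,0.7],[0,0,0]],
    [[0,0,0],[0,0,0]],
    [[0,0,0],[0,0,0]]
  ]
}}

```text
t: 16.35
tool_pos: [0.5218, -0.1558, 0.1912]
orientation: [-2.761, -1.499, 0.0]
force: [0.8, -0.7, -4.6]
opening: 0.0136
gripper_force: 50.0
```

{"method": "apply_moves", "body": {
  "series": [
    [[0,0,0.5],[0,0,0]],
    [[0,0,0],[0,0,0]],
    [[0,0,0],[0,0,0]]
  ]
}}

```text
t: 16.6
tool_pos: [0.5219, -0.1559, 0.1908]
orientation: [2.761, 1.498, 0.0]
force: [-0.1, 0.1, -4.9]
opening: 0.0137
gripper_force: 50.0
```

{"method": "apply_moves", "body": {
  "series": [
    [[0,0,0.4],[0,0,0]],
    [[0,0,0],[0,0,0]],
    [[0,0,0],[0,0,0]]
  ]
}}

```text
t: 16.85
tool_pos: [0.522, -0.1559, 0.1907]
orientation: [2.761, 1.499, 0.0]
force: [-2.7, 1.0, 2.0]
opening: 0.0137
gripper_force: 50.0
```

{"method": "apply_moves", "body": {
  "series": [
    [[0,0,-0.2],[0,0,0]],
    [[-0.1,2,0],[0,0,0]],
    [[-0.1,4,0],[0,0,0]],
    [[-0.1,4,0],[0,0,0]],
    [[-0.1,4,0],[0,0,0]],
    [[-0.1,4,0],[0,0,0]],
    [[-0.1,4,0],[0,0,0]],
    [[-0.1,4,0],[0,0,0]],
    [[-0.1,4,0],[0,0,0]],
    [[-0.1,3,0],[0,0,0]],
    [[-0.1,2,0],[0,0,0]],
    [[0,0,0],[0,0,0]]
  ]
}}

```text
t: 17.85
tool_pos: [0.5512, -0.1761, 0.1907]
orientation: [2.761, 1.498, 0.001]
force: [-0.8, 1.0, 1.4]
opening: 0.014
gripper_force: 50.0
```

```bash
cat > st.py <<'E'
from go import now
from plant import robot
import numpy as np
S=now();s=robot.read_state();F=S[:3,:3].T@np.array(s["force"]);T=S[:3,:3].T@np.array(s["wrist_torque"])
a=-.5765;d=S[:2,3]-[641.6,-235.2];print("Ftool",F.round(1),"Ttool",T.round(2),"fence-frame pos",(d@[np.cos(a),np.sin(a)]).round(2),(d@[-np.sin(a),np.cos(a)]).round(2),"tz",S[:3,2].round(4))
E
python3 st.py
```

```text
t 17.85 pos [ 551.2 -176.1  190.7] yaw -33.0 open 0.014 gf 50.0 F [-0.8  1.   1.4]
Ftool [ 0.4 -1.2 -1.4] Ttool [0.38 0.04 0.02] fence-frame pos -108.02 0.26 tz [ 7.e-04 -3.e-04 -1.e+00]
```

{"method": "apply_moves", "body": {
  "series": [
    [[0,1.5,0],[0,0,0]],
    [[0,1.5,0],[0,0,0]],
    [[0,1.5,0],[0,0,0]],
    [[0,1.5,0],[0,0,0]],
    [[0,0,0],[0,0,0]]
  ]
}}

```text
t: 18.27
tool_pos: [0.5559, -0.1791, 0.1908]
orientation: [2.761, 1.498, 0.0]
force: [-3.8, 2.5, 4.6]
opening: 0.0136
gripper_force: 50.0
```

```bash
python3 st.py
```

```text
t 18.2667 pos [ 555.9 -179.1  190.8] yaw -33.0 open 0.0136 gf 50.0 F [-3.8  2.5  4.6]
Ftool [ 0.  -4.6 -4.6] Ttool [ 0.67  0.01 -0.01] fence-frame pos -102.44 0.31 tz [ 2.e-04 -1.e-04 -1.e+00]
```

{"method": "apply_moves", "body": {
  "series": [
    [[0,0.8,-0.2],[0,0,0]],
    [[0,0.8,0],[0,0,0]],
    [[0,0.4,0],[0,0,0]],
    [[0,0,0],[0,0,0]]
  ]
}}

```text
t: 18.6
tool_pos: [0.5573, -0.1801, 0.1907]
orientation: [-2.761, -1.498, 0.0]
force: [-4.1, 2.4, 3.7]
opening: 0.0135
gripper_force: 50.0
```

```bash
python3 st.py
```

```text
t 18.6 pos [ 557.3 -180.1  190.7] yaw -33.0 open 0.0135 gf 50.0 F [-4.1  2.4  3.7]
Ftool [-0.3 -4.8 -3.7] Ttool [ 0.78 -0.01  0.03] fence-frame pos -100.71 0.3 tz [-2.e-04  1.e-04 -1.e+00]
```

{"method": "apply_moves", "body": {
  "series": [
    [[0,0.5,-0.1],[0,0,0]],
    [[0,0.5,0],[0,0,0]],
    [[0,0,0],[0,0,0]]
  ]
}}

```text
t: 18.85
tool_pos: [0.5582, -0.1807, 0.1908]
orientation: [-2.761, -1.498, 0.0]
force: [-4.0, 2.5, 2.5]
opening: 0.0136
gripper_force: 50.0
```

```bash
python3 st.py
```

```text
t 18.85 pos [ 558.2 -180.7  190.8] yaw -33.0 open 0.0136 gf 50.0 F [-4.   2.5  2.5]
Ftool [-0.1 -4.7 -2.5] Ttool [ 0.62  0.   -0.04] fence-frame pos -99.64 0.27 tz [-0.  0. -1.]
```

{"method": "apply_moves", "body": {
  "series": [
    [[0,0.5,0],[0,0,0]],
    [[0,0,0],[0,0,0]],
    [[0,0,0],[0,0,0]]
  ]
}}

```text
t: 19.1
tool_pos: [0.5586, -0.1809, 0.1907]
orientation: [2.761, 1.499, -0.0]
force: [-3.1, 1.8, 2.6]
opening: 0.0137
gripper_force: 50.0
```

```bash
python3 st.py
```

```text
t 19.1 pos [ 558.6 -180.9  190.7] yaw -33.0 open 0.0137 gf 50.0 F [-3.1  1.8  2.6]
Ftool [-0.2 -3.6 -2.6] Ttool [ 0.59  0.07 -0.06] fence-frame pos -99.14 0.25 tz [ 0.e+00 -1.e-04 -1.e+00]
```

{"method": "apply_moves", "body": {
  "series": [
    [[0,0.5,0],[0,0,0]],
    [[0,0,0],[0,0,0]],
    [[0,0,0],[0,0,0]]
  ]
}}

```text
t: 19.35
tool_pos: [0.5591, -0.1812, 0.1908]
orientation: [2.761, 1.498, 0.0]
force: [-2.2, 1.7, 0.5]
opening: 0.0139
gripper_force: 50.0
```

```bash
python3 st.py
```

```text
t 19.35 pos [ 559.1 -181.2  190.8] yaw -33.0 open 0.0139 gf 50.0 F [-2.2  1.7  0.5]
Ftool [ 0.2 -2.7 -0.5] Ttool [ 0.5   0.   -0.01] fence-frame pos -98.59 0.27 tz [ 1.e-04 -1.e-04 -1.e+00]
```

{"method": "apply_moves", "body": {
  "series": [
    [[0,0.5,0],[0,0,0]],
    [[0,0,0],[0,0,0]],
    [[0,0,0],[0,0,0]]
  ]
}}

```text
t: 19.6
tool_pos: [0.5593, -0.1814, 0.1907]
orientation: [-2.761, -1.498, 0.001]
force: [-4.4, 3.4, 2.6]
opening: 0.0134
gripper_force: 50.0
```

```bash
python3 st.py
```

```text
t 19.6 pos [ 559.3 -181.4  190.7] yaw -33.0 open 0.0134 gf 50.0 F [-4.4  3.4  2.6]
Ftool [ 0.4 -5.6 -2.6] Ttool [ 0.86 -0.02 -0.02] fence-frame pos -98.35 0.27 tz [-7.e-04  3.e-04 -1.e+00]
```

{"method": "apply_moves", "body": {
  "series": [
    [[0,0.5,0],[0,0,0]],
    [[0,0,0],[0,0,0]],
    [[0,0,0],[0,0,0]]
  ]
}}

```text
t: 19.85
tool_pos: [0.5595, -0.1815, 0.1907]
orientation: [-2.76, -1.498, 0.002]
force: [-8.0, 4.0, 5.6]
opening: 0.0137
gripper_force: 50.0
```

```bash
python3 st.py
```

```text
t 19.85 pos [ 559.5 -181.5  190.7] yaw -33.0 open 0.0137 gf 50.0 F [-8.   4.   5.6]
Ftool [-1.  -8.9 -5.6] Ttool [ 1.21 -0.09  0.01] fence-frame pos -98.17 0.28 tz [-1.7e-03  8.0e-04 -1.0e+00]
```

{"method": "apply_moves", "body": {
  "series": [
    [[0,0.5,0],[0,0,0]],
    [[0,0,0],[0,0,0]],
    [[0,0,0],[0,0,0]]
  ]
}}

```text
t: 20.1
tool_pos: [0.5596, -0.1815, 0.1907]
orientation: [-2.759, -1.498, 0.003]
force: [-10.0, 6.0, 8.1]
opening: 0.0139
gripper_force: 50.0
```

```bash
python3 st.py
```

```text
t 20.1 pos [ 559.6 -181.5  190.7] yaw -33.0 open 0.0139 gf 50.0 F [-10.    6.    8.1]
Ftool [ -0.5 -11.7  -8.1] Ttool [ 1.57 -0.1  -0.03] fence-frame pos -97.98 0.3 tz [-0.0026  0.0013 -1.    ]
```

{"method": "apply_moves", "body": {
  "series": [
    [[0,0.5,-0.3],[0,0,0]],
    [[0,0.5,-0.2],[0,0,0]],
    [[0,0.5,0],[0,0,0]],
    [[0,0,0],[0,0,0]],
    [[0,0,0],[0,0,0]]
  ]
}}

```text
t: 20.52
tool_pos: [0.5602, -0.1819, 0.1907]
orientation: [-2.757, -1.497, 0.005]
force: [-13.7, 8.5, 10.3]
opening: 0.0139
gripper_force: 50.1
```

```bash
python3 st.py
```

```text
t 20.5167 pos [ 560.2 -181.9  190.7] yaw -33.0 open 0.0139 gf 50.1 F [-13.7   8.5  10.3]
Ftool [ -0.4 -16.2 -10.2] Ttool [ 2.27 -0.08  0.12] fence-frame pos -97.35 0.31 tz [-0.0051  0.0026 -1.    ]
```

{"method": "apply_moves", "body": {
  "series": [
    [[0,0,-0.2],[-0.003,0,0]],
    [[0,0,-0.2],[-0.003,0,0]],
    [[0,0,0],[0,0,0]],
    [[0,0,0],[0,0,0]]
  ]
}}

```text
t: 20.85
tool_pos: [0.5597, -0.1815, 0.1907]
orientation: [-2.76, -1.498, 0.002]
force: [-15.8, 9.9, 11.4]
opening: 0.0135
gripper_force: 50.0
```

```bash
python3 st.py
```

```text
t 20.85 pos [ 559.7 -181.5  190.7] yaw -33.0 open 0.0135 gf 50.0 F [-15.8   9.9  11.4]
Ftool [ -0.3 -18.6 -11.3] Ttool [ 3.01 -0.09  0.05] fence-frame pos -97.97 0.33 tz [-1.7e-03  2.0e-04 -1.0e+00]
```

{"method": "apply_moves", "body": {
  "series": [
    [[0,0.3,-0.3],[-0.002,0,0]],
    [[0,0.2,-0.3],[0,0,0]],
    [[0,0,0],[0,0,0]],
    [[0,0,0],[0,0,0]]
  ]
}}

```text
t: 21.18
tool_pos: [0.5596, -0.1816, 0.1907]
orientation: [-2.76, -1.499, 0.002]
force: [-18.0, 9.6, 9.4]
opening: 0.0138
gripper_force: 50.0
```

```bash
python3 st.py; python3 - <<'E'
from h import *
p,d=robot.read_camera("top");s,e=robot.read_camera("side");np.savez("s3.npz",p=p,d=d,s=s,e=e)
cv2.imwrite("pics/seat.png",np.hstack([cv2.resize(p[90:220,240:370],(400,400)),cv2.resize(s[120:230,250:360],(400,400))]))
E
```

```text
t 21.1833 pos [ 559.6 -181.6  190.7] yaw -33.0 open 0.0138 gf 50.0 F [-18.    9.6   9.4]
Ftool [ -1.7 -20.3  -9.4] Ttool [ 3.26 -0.08  0.07] fence-frame pos -97.94 0.29 tz [-1.5e-03 -1.0e-04 -1.0e+00]
```

View pics/seat.png

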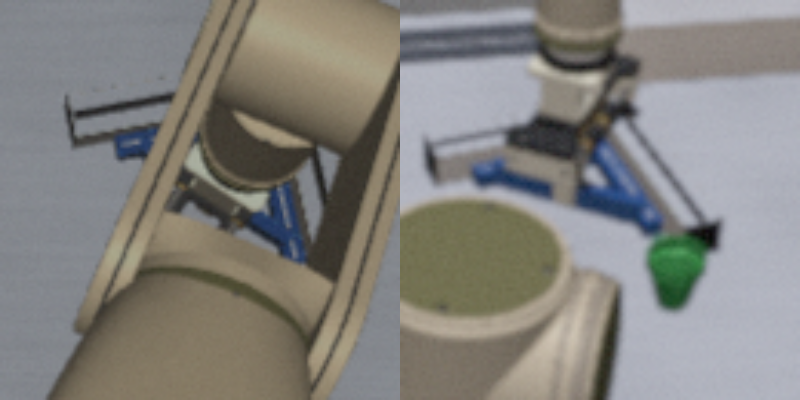

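Both blue legs now lie along the profiles in both views (left leg end at (135,143), right leg end at (293,255)). I'll probe the yaw to confirm they are flush, and ease the load on the bench.

{"method": "apply_moves", "body": {
  "series": [
    [[0,0.3,-0.4],[0,0,0.004]],
    [[0,0.3,-0.4],[0,0,0.004]],
    [[0,0,0],[0,0,0]],
    [[0,0,0],[0,0,0]]
  ]
}}

```text
t: 21.62
tool_pos: [0.5599, -0.1824, 0.1907]
orientation: [2.767, 1.488, -0.003]
force: [-15.1, 5.3, 1.8]
opening: 0.0137
gripper_force: 50.0
```

```bash
python3 st.py;python3 -c "
from plant import robot;s=robot.read_state();print(s['orientation'])"
```

```text
t 21.6167 pos [ 559.9 -182.4  190.7] yaw -33.5 open 0.0137 gf 50.0 F [-15.1   5.3   1.8]
Ftool [ -3.9 -15.6  -1.8] Ttool [ 2.5  -0.43 -0.18] fence-frame pos -97.27 -0.23 tz [-0.0018 -0.0011 -1.    ]
[ 2.76678395  1.48792012 -0.00328703]
```

{"method": "apply_moves", "body": {
  "series": [
    [[0,0,0],[0,0,-0.008]],
    [[0,0,0],[0,0,-0.008]],
    [[0,0,0],[0,0,0]],
    [[0,0,0],[0,0,0]]
  ]
}}

```text
t: 21.95
tool_pos: [0.5599, -0.1824, 0.1908]
orientation: [-2.755, -1.509, 0.003]
force: [-13.3, 5.6, 2.9]
opening: 0.0135
gripper_force: 50.1
```

```bash
python3 st.py;python3 -c "
from plant import robot;s=robot.read_state();print(s['orientation'])"
```

```text
t 21.95 pos [ 559.9 -182.4  190.8] yaw -32.6 open 0.0135 gf 50.1 F [-13.3   5.6   2.9]
Ftool [ -2.5 -14.2  -2.9] Ttool [ 2.48 -0.45  0.28] fence-frame pos -97.23 -0.29 tz [-1.7e-03 -9.0e-04 -1.0e+00]
[-2.75537129 -1.50914589  0.00301141]
```

{"method": "apply_moves", "body": {
  "series": [
    [[-0.2,0.4,0],[-0.001,0,0.004]],
    [[-0.2,0.4,0],[-0.001,0,0.004]],
    [[0,0.4,0],[-0.001,0,0]],
    [[0,0,0],[0,0,0]],
    [[0,0,0],[0,0,0]]
  ]
}}

```text
t: 22.37
tool_pos: [0.56, -0.1827, 0.1907]
orientation: [-2.761, -1.499, 0.003]
force: [-21.3, 11.2, 9.8]
opening: 0.0138
gripper_force: 50.0
```

```bash
python3 st.py
```

```text
t 22.3667 pos [ 560.  -182.7  190.7] yaw -33.0 open 0.0138 gf 50.0 F [-21.3  11.2   9.8]
Ftool [ -2.3 -24.   -9.8] Ttool [ 3.93 -0.36  0.07] fence-frame pos -97.04 -0.43 tz [-2.1e-03 -8.0e-04 -1.0e+00]
```

{"method": "apply_moves", "body": {
  "series": [
    [[-0.2,0,-0.4],[0,0,0.006]],
    [[-0.2,0,-0.4],[0,0,0.004]],
    [[0,0,0],[0,0,-0.008]],
    [[0,0.2,0],[0,0,-0.01]],
    [[0,0.2,0],[0,0,0.008]],
    [[0,0,0],[0,0,0]],
    [[0,0,0],[0,0,0]]
  ]
}}

```text
t: 22.95
tool_pos: [0.5602, -0.1838, 0.1908]
orientation: [2.76, 1.498, -0.003]
force: [-16.8, 5.8, 1.2]
opening: 0.0134
gripper_force: 50.0
```

```bash
python3 st.py; python3 - <<'E'
from h import *
s,e=robot.read_camera("side");q,d=robot.read_camera("top")
cv2.imwrite("pics/seat2.png",np.hstack([cv2.resize(q[112:180,262:352],(480,363),interpolation=cv2.INTER_CUBIC),cv2.resize(s[150:195,258:332],(320,195),interpolation=cv2.INTER_CUBIC)[:, :].copy() if 0 else cv2.resize(s[140:200,258:328],(320,363),interpolation=cv2.INTER_CUBIC)]))
# leg tops vs rail: blue points of the legs visible, in fence frame
W=cloud("top",d);hsv=cv2.cvtColor(q,cv2.COLOR_BGR2HSV)
m=cv2.inRange(hsv,(100,110,40),(125,255,255))>0;v,u=np.indices(m.shape);m&=(u>255)&(u<352)&(v>110)&(v<195)&(abs(W[...,2]-.02)<.006)
P=(W[m][:,:2]-[.6416,-.2352])@R(-.5765)
for n,s in(("left",1),("right",-1)):
    t=np.radians(135*s);al=P@[np.cos(t),np.sin(t)];no=s*(P@[-np.sin(t),np.cos(t)]);k=(no>-.005)&(no<.03)&(al>.04)
    print(n,k.sum(),"along",(al[k].min()*1e3).round(),(al[k].max()*1e3).round(1),"normal pct",(np.percentile(no[k],[5,50,95])*1e3).round(1),"slope",np.polyfit(al[k],no[k],1)[0].round(3))
E
```

```text
t 22.95 pos [ 560.2 -183.8  190.8] yaw -33.0 open 0.0134 gf 50.0 F [-16.8   5.8   1.2]
Ftool [ -4.3 -17.2  -1.2] Ttool [ 2.83 -0.58  0.07] fence-frame pos -96.25 -1.31 tz [-0.0013 -0.002  -1.    ]
left 49 along 110.0 148.5 normal pct [ 0.   4.9 19. ] slope 0.243
right 92 along 76.0 146.8 normal pct [-0.   4.9 18.4] slope -0.057
```

View pics/seat2.png

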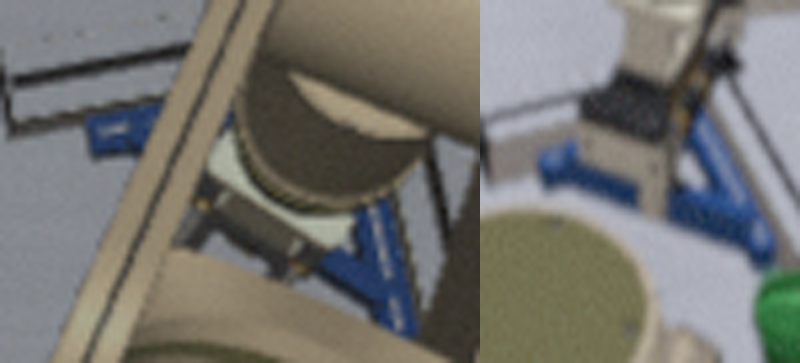

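Between checks the square kept sliding along the left profile (forward 1.7 mm, sideways 1.6 mm), so it bears on the left profile and hasn't reached the right one. I'll slide it along the left rail until the right one answers.

{"method": "apply_moves", "body": {
  "series": [
    [[-0.5,0.3,0],[0,0,0]],
    [[-0.5,0.3,0],[0,0,0]],
    [[0,0,0],[0,0,0]],
    [[0,0,0],[0,0,0]]
  ]
}}

```text
t: 23.38
tool_pos: [0.5602, -0.1842, 0.1908]
orientation: [-2.761, -1.499, 0.002]
force: [-15.8, 9.7, 3.1]
opening: 0.0139
gripper_force: 50.0
```

```bash
python3 st.py
```

```text
t 23.3833 pos [ 560.2 -184.2  190.8] yaw -33.0 open 0.0139 gf 50.0 F [-15.8   9.7   3.1]
Ftool [ -0.5 -18.6  -3.1] Ttool [ 3.29  0.13 -0.  ] fence-frame pos -96.07 -1.58 tz [-1.5e-03 -4.0e-04 -1.0e+00]
```

{"method": "apply_moves", "body": {
  "series": [
    [[-0.5,0.3,0],[0,0,0]],
    [[-0.5,0.3,0],[0,0,0]],
    [[0,0,0],[0,0,0]],
    [[0,0,0],[0,0,0]]
  ]
}}

```text
t: 23.72
tool_pos: [0.5602, -0.1845, 0.1908]
orientation: [-2.759, -1.498, 0.001]
force: [-17.3, 16.1, 4.9]
opening: 0.0141
gripper_force: 50.0
```

```bash
python3 st.py
```

```text
t 23.7167 pos [ 560.2 -184.5  190.8] yaw -33.0 open 0.0141 gf 50.0 F [-17.3  16.1   4.9]
Ftool [  4.  -23.3  -4.8] Ttool [3.65 0.72 0.09] fence-frame pos -95.89 -1.81 tz [-0.0017  0.0012 -1.    ]
```

{"method": "apply_moves", "body": {
  "series": [
    [[0.2,0.3,-0.3],[0,0,0.005]],
    [[0.2,0.3,0],[0,0,0.004]],
    [[0.2,0,0],[0,0,0]],
    [[0,0,0],[0,0,0]]
  ]
}}

```text
t: 24.05
tool_pos: [0.5605, -0.1844, 0.1908]
orientation: [-2.765, -1.486, 0.004]
force: [-20.3, 14.8, 6.5]
opening: 0.0134
gripper_force: 50.0
```

```bash
python3 st.py
```

```text
t 24.05 pos [ 560.5 -184.4  190.8] yaw -33.5 open 0.0134 gf 50.0 F [-20.3  14.8   6.5]
Ftool [  1.1 -25.1  -6.4] Ttool [ 3.92  0.25 -0.23] fence-frame pos -95.65 -1.6 tz [-0.0034  0.001  -1.    ]
```

{"method": "apply_moves", "body": {
  "series": [
    [[0,0,0],[0,0,-0.009]],
    [[0,0,0],[0,0,-0.009]],
    [[0,0,0],[0,0,0]],
    [[0,0,0],[0,0,0]]
  ]
}}

```text
t: 24.38
tool_pos: [0.5605, -0.1845, 0.1908]
orientation: [-2.752, -1.51, 0.004]
force: [-20.1, 15.2, 6.6]
opening: 0.0136
gripper_force: 50.1
```

```bash
python3 st.py
```

```text
t 24.3833 pos [ 560.5 -184.5  190.8] yaw -32.5 open 0.0136 gf 50.1 F [-20.1  15.2   6.6]
Ftool [  2.  -25.2  -6.5] Ttool [3.97 0.4  0.38] fence-frame pos -95.65 -1.66 tz [-0.0033  0.0012 -1.    ]
```

{"method": "apply_moves", "body": {
  "series": [
    [[0.2,0,-0.2],[-0.002,0,0.005]],
    [[0.1,0,-0.1],[-0.002,0,0.006]],
    [[0,0,0],[0,0,0]],
    [[0,0,0],[0,0,0]],
    [[0,0,0],[0,0,0]]
  ]
}}

```text
t: 24.8
tool_pos: [0.5602, -0.1841, 0.1908]
orientation: [-2.762, -1.496, 0.003]
force: [-22.5, 14.2, 6.3]
opening: 0.0136
gripper_force: 50.0
```

```bash
python3 st.py
```

```text
t 24.8 pos [ 560.2 -184.1  190.8] yaw -33.1 open 0.0136 gf 50.0 F [-22.5  14.2   6.3]
Ftool [ -0.4 -26.6  -6.3] Ttool [4.37 0.14 0.04] fence-frame pos -96.1 -1.52 tz [-1.5e-03 -6.0e-04 -1.0e+00]
```

{"method": "apply_moves", "body": {
  "series": [
    [[0,0,0],[0,0,0]],
    [[0,0,0],[0,0,0]],
    [[0,0,0],[0,0,0]],
    [[0,0,0],[0,0,0]],
    [[0,0,0],[0,0,0]],
    [[0,0,0],[0,0,0]]
  ]
}}

```text
t: 25.3
tool_pos: [0.5602, -0.1841, 0.1908]
orientation: [-2.762, -1.496, 0.003]
force: [-21.8, 14.7, 6.3]
opening: 0.0134
gripper_force: 50.0
```

```bash
python3 st.py; python3 -c "
from plant import robot
print(robot.close_job())"
```

```text
t 25.3 pos [ 560.2 -184.1  190.8] yaw -33.1 open 0.0134 gf 50.0 F [-21.8  14.7   6.3]
Ftool [  0.4 -26.3  -6.3] Ttool [4.39 0.14 0.02] fence-frame pos -96.09 -1.54 tz [-1.5e-03 -6.0e-04 -1.0e+00]
the job is handed in; nothing more can be done
None
```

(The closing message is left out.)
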